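# Put the delivered supplies away in their organiser trays at the nurses' desk

### The job

Put the four supplies lying on the desk away: the bottle, the ointment jar, the roll of tape and the carton each go into the grey organiser tray that already holds its own kind, on the bare floor in front of the stock there, the same way up as they are now. Set each one down rather than dropping it, let go of it, and leave the mug and the computer mouse where they are.

Things in the scene. Friction and masses are not known exactly. Their poses are not given: they have to be found in the camera images.
- bottle_mid (a point): Loose round white plastic bottle with narrow screw cap, standing upright, 38 mm diameter, 84 mm tall (the body is straight up to 58 mm, then shoulder and a 25 mm wide cap). This point is on its axis, half-way up (42 mm above its foot); z points to the cap. About 90 g.
- jar_mid (a point): Loose squat white ointment jar with a wide ribbed lid, standing upright, 54 mm diameter, 40 mm tall. This point is on its axis, half-way up (20 mm above its foot); z points to the lid. About 80 g.
- tape_mid (a point): Loose roll of white surgical tape lying flat on its side face, a ring 58 mm outside diameter with an open hole of 37 mm, 25 mm tall. This point is at its centre, half-way up (12.5 mm above its underside); z points up. About 50 g.
- carton_mid (a point): Loose small white carton of plasters lying flat, 64 mm long (along its x) by 40 mm wide (along its y) by 32 mm tall, rigid, with a grey cross on top. This point is at its centre, half-way up (16 mm above its underside); z points up. About 60 g.
- bottle_bay (a point): Grey open tray, 170 (x) by 130 (y) mm, walls 30 mm high, 4 mm thick, one of four alike in a row; its back half (+x) holds three bottles like the loose one, side by side (tops 88 mm above the desk). Tray and stock do not move. This point: middle of the bare front floor (96 mm in x, 122 mm in y), on its upper face, 4 mm above the desk. x points to the stock, z up.
- jar_bay (a point): Grey open tray, 170 (x) by 130 (y) mm, walls 30 mm high, 4 mm thick, one of four alike in a row; its back half (+x) holds two ointment jars like the loose one, side by side (tops 44 mm above the desk). Tray and stock do not move. This point: middle of the bare front floor (96 mm in x, 122 mm in y), on its upper face, 4 mm above the desk. x points to the stock, z up.
- tape_bay (a point): Grey open tray, 170 (x) by 130 (y) mm, walls 30 mm high, 4 mm thick, one of four alike in a row; its back half (+x) holds four tape rolls like the loose one, in two piles of two (tops 54 mm above the desk). Tray and stock do not move. This point: middle of the bare front floor (96 mm in x, 122 mm in y), on its upper face, 4 mm above the desk. x points to the stock, z up.
- carton_bay (a point): Grey open tray, 170 (x) by 130 (y) mm, walls 30 mm high, 4 mm thick, one of four alike in a row; its back half (+x) holds five cartons like the loose one, stacked in two layers (tops 69 mm above the desk). Tray and stock do not move. This point: middle of the bare front floor (96 mm in x, 122 mm in y), on its upper face, 4 mm above the desk. x points to the stock, z up.
- mug: Bystander: white ceramic mug, 80 mm diameter, 92 mm tall, right of the work (-y). Origin at the centre of its underside. To be left alone.
- mouse: Bystander: black computer mouse, about 58 by 54 mm, 34 mm tall, on its mat left of the work (+y). Origin at the centre of its underside. To be left alone.
Not all that is in view belongs to the job. What is shaped like the part that bears jar_mid but blue or red is not meant. Leave any green look-alike of the part that bears carton_mid alone.

How it is judged:
By the outcome, as a careful person would: the job done as asked, in the order asked, and still so for the second after the job is handed in, with the robot touching nothing.
It also fails if it takes over 122 s, if anything falls off the work surface, if the arm or the gripper's body presses on something with over 40 N, if the wrist force passes 120 N, or if a joint passes its speed limit or range.

### The arm

A 6-joint arm with a two-finger parallel gripper is mounted at the origin on the work surface. World frame = base frame: x ahead of the robot, y to its left, z up, the work surface at z = 0. Lengths are in mm, angles in rad, forces in N, time in s.
With the tool pointing down it reaches from about 275 to 1000 mm from the base axis. Payload 8.4 kg.
Tool frame: the origin (TCP) lies midway between the tips of the shut fingers; the grasp point (between the pads) lies 19 mm behind it; z points along the fingers, y is the line along which they close (so a half turn about z gives the same grasp; the last joint's range is limited). The gripper opens to 85 mm and grips with 20 to 120 N. Pads are 22 mm wide; open, the fingers measure 114 mm over their backs; the gripper's body (76 mm by 85 mm) begins 54 mm behind the grasp point. The pads swing forward as they close: fully open they stand 13 mm farther back than shut.
Start: joints at [1.163, 0.353, 1.633, -0, 1.155, -0.002], TCP at [246.72, 574.245, 231.281] pointing down, gripper open.
Joint ranges: [-2.63, 2.63], [-0.92, 2.1], [0.06, 2.66], [-1.3, 4.44], [0, 2.69], [-3.02, 3.02]. Speed limits (rad/s): [2.22, 2.22, 2.79, 3.14, 3.14, 3.14].

### API

Orientations are given as a 3x3 rotation matrix whose columns are the frame's x, y, z axes.
In Python, from station import bot, vision, ticket gives the robot as it stands.
- The arm moves only by the tool carry_out, never from a script. Its argument "series" is a list of rows, each an object with "travel": the shift along the tool's x, y, z in mm, a list of three; "spin": the turn about the tool's z in rad. A call has 1 to 5 rows; each row shifts and turns the commanded pose from where the row before left it, along the tool's axes as they then stand; what a row does not reach is not made up. A row lasts 1/12 s, in which the tool goes at most 41.7 mm and 7.16 degrees, less where a joint would pass 70% of its speed; a pose out of reach is approached as far as the arm can. A call with a gripper value outside its range is refused whole. "fingers" is the opening, from 0 (shut) to 1 (fully open), set as the call begins (left out, the last holds). The fingers move at their own pace and stop on an object; the grip force is fixed at half the most. Time passes only in rows, so rows that do not move let the fingers close. It gives the time, the measured TCP pose, the force, the opening and the grip force at its end, in the units of the state.
- bot.read_state(): the state, without advancing time (a new reading comes with each control period).
- vision.snapshot(name): name is "scene" or "top" or "wrist"; returns the picture (400x640x3 uint8, red, green, blue); there is no depth.
- vision.calibration(name): a dict with "K" (3x3 intrinsics, pixels), "origin" and "orientation" of the camera in the world; the wrist camera has in their place "mount" (4x4, takes a point from camera to tool coordinates, whose origin is the TCP and whose axes are the flange's). Camera axes: x right, y up, looking along -z (the intrinsics and any distortion apply to the point x, -y, -z); pixel columns grow to the right and rows downward; lengths in mm; the calibration is good to about 2 mm. A picture is of the moment at which its call begins: read the wrist's pose just before it. calibration takes no time and is no camera call.
- ticket.finish_job(): hands the job in; it is judged then, once.
The state is a dict: "t": time; "q": joint angles; "qd": joint speeds; "tau": joint torques, N m; "tool_pos": TCP position; "ee_rot": TCP orientation; "force": force on the tool from outside, world axes, zero at the start; "wrist_torque": the same for the moment, N m; "grip_width": finger opening in mm; "grasp_force": force on a finger pad.
Only numpy, scipy, OpenCV 4.12 (cv2) and the standard library are available. Lean on these libraries where they do the work, as an engineer would, in place of code of your own. Each camera call takes 0.05 s, during which the arm holds its last target. There are 200 camera calls.

## Working session

There is one attempt and no reset: what is moved stays moved. The work goes in short steps, Python scripts to look and compute and a tool call to move; the robot and the scene stay as the last step left them, time stands still between calls to the robot, and variables do not carry over. Pictures are saved under pics/ and viewed, at most 14 in all, crops included, and the job is handed in when it is done.

Besides the shell and the picture viewer there is one more tool, called by a JSON object that holds its "method" and its "body". carry_out: Moves the arm, as the interface text tells. Its arguments: {"type":"object","properties":{"series":{"type":"array"},"fingers":{"type":"number"}},"required":["series"]}

```bash
mkdir -p pics; cat > h.py <<'E'
from station import bot, vision, ticket
import numpy as np, cv2
def snap(n,f):
    im=vision.snapshot(n); cv2.imwrite('pics/'+f,cv2.cvtColor(im,cv2.COLOR_RGB2BGR)); return im
E
python3 - <<'E'
from h import *
snap('top','top0.png'); snap('scene','scene0.png')
for n in('top','scene','wrist'): print(n,vision.calibration(n))
s=bot.read_state(); print(s['t'],s['tool_pos'],s['ee_rot'],s['grip_width'])
E
```

```text
top {'K': array([[364.75940444,   0.        , 319.01343345],
       [  0.        , 364.75940444, 202.92303156],
       [  0.        ,   0.        ,   1.        ]]), 'origin': array([330.81667206,   3.79639676, 973.28266465]), 'orientation': array([[ 4.31016475e-03,  9.80955705e-01, -1.94183745e-01],
       [-9.99990391e-01,  4.07281264e-03, -1.62152882e-03],
       [-7.99773940e-04,  1.94188868e-01,  9.80963834e-01]])}
scene {'K': array([[423.68595136,   0.        , 327.13715551],
       [  0.        , 423.68595136, 198.7090854 ],
       [  0.        ,   0.        ,   1.        ]]), 'origin': array([1030.23335899, -716.01743194,  751.83238436]), 'orientation': array([[ 0.82103536, -0.35238185,  0.44914137],
       [ 0.57086638,  0.50190932, -0.64976812],
       [ 0.00353825,  0.78988231,  0.61324825]])}
wrist {'K': array([[306.72530785,   0.        , 319.83033056],
       [  0.        , 306.72530785, 193.91231135],
       [  0.        ,   0.        ,   1.        ]]), 'mount': array([[-7.75233186e-04,  9.57985125e-01,  2.86816839e-01,
         7.22687664e+01],
       [ 9.99999691e-01,  7.04603950e-04,  3.49466380e-04,
         3.00956729e-01],
       [ 1.32691316e-04,  2.86817021e-01, -9.57985375e-01,
        -1.42345886e+02],
       [ 0.00000000e+00,  0.00000000e+00,  0.00000000e+00,
         1.00000000e+00]])}
0.1 [246.54015177 573.84377933 230.63427859] [[-9.18783134e-01  3.94762320e-01 -5.12556092e-04]
 [ 3.94762653e-01  9.18782410e-01 -1.15350623e-03]
 [ 1.55667251e-05 -1.26216008e-03 -9.99999203e-01]] 85.6252931226355
```

View pics/top0.png

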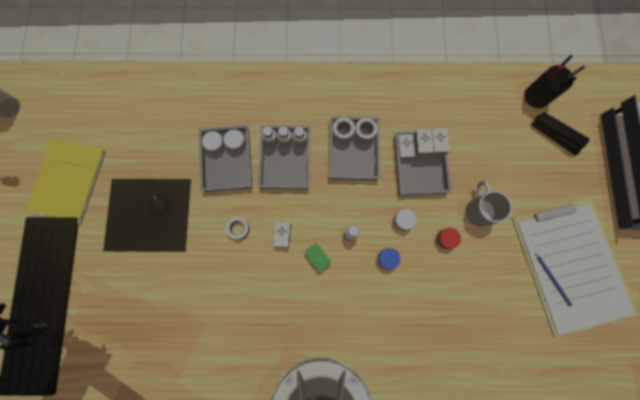

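View pics/scene0.png

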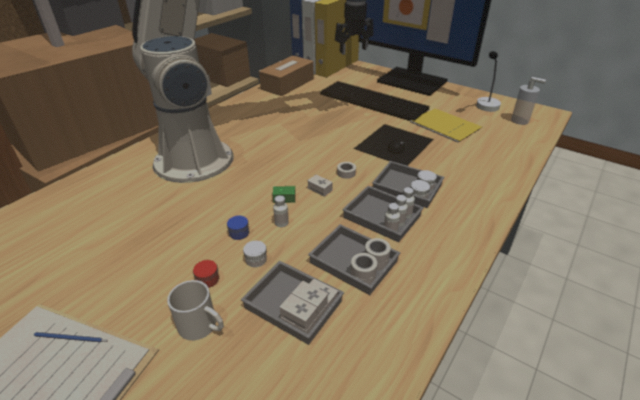

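Top view, loose candidates: tape (237,229), carton (282,235), green carton look-alike (318,258), bottle (351,233), white jar (404,220), blue jar (389,259), red jar (449,238). The white ones fit the description. Trays: jar (226,158), bottle (286,157), tape (354,149), carton (423,162). I'll confirm this in one crop and measure.

```bash
cat >> h.py <<'E'
def cam(n,s=None):
    c=vision.calibration(n)
    if n!='wrist': return c['K'],c['orientation'],c['origin']
    R=np.array(s['ee_rot']); M=c['mount']
    return c['K'],R@M[:3,:3],R@M[:3,3]+np.array(s['tool_pos'])
def cast(C,px,z):
    K,R,o=C; px=np.atleast_2d(np.asarray(px,float))
    d=np.c_[(px[:,0]-K[0,2])/K[0,0],-(px[:,1]-K[1,2])/K[1,1],-np.ones(len(px))]@R.T
    return o+d*((z-o[2])/d[:,2])[:,None]
E
python3 - <<'E'
from h import *
im=cv2.cvtColor(cv2.imread('pics/top0.png'),cv2.COLOR_BGR2RGB)
x0,y0=190,100
cr=im[y0:285,x0:470]; cv2.imwrite('pics/crop0.png',cv2.cvtColor(cv2.resize(cr,None,fx=2.8,fy=2.8,interpolation=cv2.INTER_CUBIC),cv2.COLOR_RGB2BGR))
hsv=cv2.cvtColor(cr,cv2.COLOR_RGB2HSV); C=cam('top')
print('wood',hsv[150,10],'tray',hsv[75,100])
def blobs(m,zs,lab):
    n,l,st,ce=cv2.connectedComponentsWithStats(m.astype(np.uint8))
    for i in range(1,n):
        if st[i,4]<60: continue
        cs,_=cv2.findContours((l==i).astype(np.uint8),0,1)
        r=cv2.minAreaRect(cs[0]); print(lab,ce[i]+[x0,y0],st[i,4],'rect',np.round(r[1],1),[cast(C,ce[i]+[x0,y0],z)[0][:2].round(0).tolist() for z in zs])
        if st[i,4]>1200: print(cast(C,cv2.boxPoints(r)+[x0,y0],30)[:,:2].round())
blobs((hsv[...,1]<60)&(hsv[...,2]>125),(16,25,40,84),'white')
blobs((hsv[...,1]<80)&(hsv[...,2]<300),(30,),'grey')
E
```

```text
wood [ 20 102 147] tray [ 17  16 112]
white [343.47272727 126.33939394] 165 rect [20.1 20.7] [[739.0, -62.0], [735.0, -61.0], [728.0, -60.0], [710.0, -57.0]]
white [367.4921466  126.41884817] 191 rect [20. 22.] [[739.0, -129.0], [735.0, -128.0], [728.0, -126.0], [710.0, -120.0]]
white [266.83333333 129.37179487] 78 rect [ 8.9 11.1] [[729.0, 152.0], [725.0, 150.0], [719.0, 148.0], [700.0, 141.0]]
white [282.75    129.96875] 64 rect [8. 8.] [[727.0, 107.0], [723.0, 106.0], [717.0, 105.0], [699.0, 100.0]]
white [298.67692308 130.13846154] 65 rect [8. 8.] [[727.0, 63.0], [723.0, 62.0], [717.0, 61.0], [699.0, 59.0]]
white [433.18125   139.8296875] 640 rect [23.4 32.2] [[700.0, -310.0], [696.0, -307.0], [691.0, -302.0], [674.0, -288.0]]
white [233.04961832 138.52290076] 262 rect [17.  17.7] [[701.0, 245.0], [698.0, 242.0], [692.0, 238.0], [675.0, 227.0]]
white [211.58984375 140.203125  ] 256 rect [16. 17.] [[696.0, 304.0], [693.0, 301.0], [687.0, 296.0], [670.0, 282.0]]
white [406.00769231 145.26923077] 260 rect [21.3 13.3] [[684.0, -234.0], [680.0, -232.0], [675.0, -228.0], [659.0, -217.0
[... 641 characters left out ...]
2] 3321 rect [65.2 52.8] [[640.0, 261.0]]
[[731. 344.]
 [739. 199.]
 [555. 183.]
 [547. 322.]]
grey [284.34072948 156.59513678] 3290 rect [63. 52.] [[645.0, 100.0]]
[[736. 174.]
 [736.  31.]
 [558.  29.]
 [557. 168.]]
grey [422.82174535 161.00085837] 3495 rect [66.4 55.2] [[634.0, -274.0]]
[[ 726. -200.]
 [ 732. -352.]
 [ 545. -346.]
 [ 539. -200.]]
grey [405.28337237 219.25526932] 427 rect [22. 23.] [[475.0, -220.0]]
grey [236.57681941 227.65229111] 371 rect [23. 24.] [[451.0, 220.0]]
grey [281.36659436 233.95878525] 461 rect [17.3 26.9] [[435.0, 103.0]]
grey [351.75555556 232.18666667] 225 rect [16. 16.] [[440.0, -80.0]]
grey [390.18548387 257.82258065] 124 rect [23. 23.] [[375.0, -177.0]]
```

View pics/crop0.png

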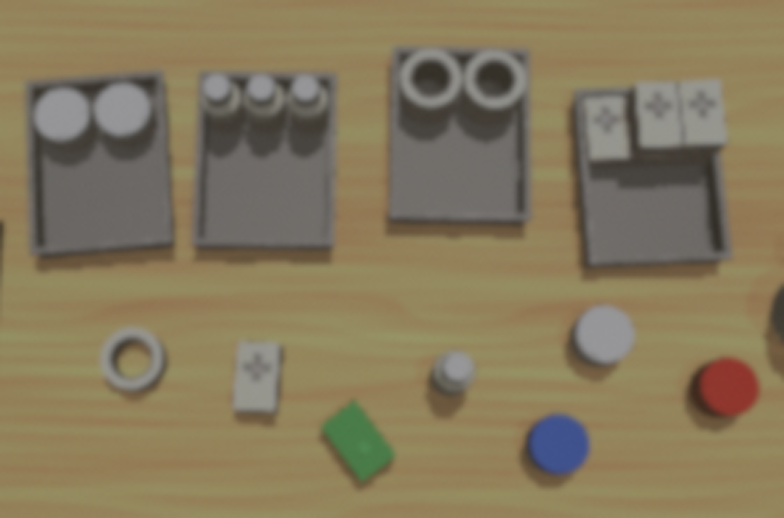

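Crop confirms it: white jar at crop (603,334), bottle (453,370), white carton (257,377), tape (133,360). The green carton and the blue and red jars are decoys. Trays left to right are jars, bottles, tape and cartons. Next I move to a central viewpoint for a closer wrist picture.

{"method": "carry_out", "body": {"series": [{"travel": [0,0,0],"spin": -0.1014},{"travel": [0,0,0],"spin": -0.1014},{"travel": [0,0,0],"spin": -0.1014},{"travel": [0,0,0],"spin": -0.1014},{"travel": [-15,-38,0],"spin": 0}]}}

```text
t: 0.52
tool_pos: [260.4, 540.4, 231.0]
ee_rot: [[-1.0, -0.009, -0.0], [-0.009, 1.0, 0.003], [0.0, 0.003, -1.0]]
force: [1.2, -1.2, 0.2]
grip_width: 85.4
grasp_force: 0.0
```

{"method": "carry_out", "body": {"series": [{"travel": [-15,-38,0],"spin": 0},{"travel": [-15,-38,0],"spin": 0},{"travel": [-15,-38,0],"spin": 0},{"travel": [-15,-38,0],"spin": 0},{"travel": [-15,-38,0],"spin": 0}]}}

```text
t: 0.93
tool_pos: [336.7, 344.3, 231.0]
ee_rot: [[-1.0, -0.0, -0.0], [-0.0, 1.0, -0.0], [0.0, -0.0, -1.0]]
force: [0.4, -0.7, 0.4]
grip_width: 85.5
grasp_force: 0.0
```

{"method": "carry_out", "body": {"series": [{"travel": [-15,-38,0],"spin": 0},{"travel": [-15,-38,0],"spin": 0},{"travel": [-15,-38,0],"spin": 0},{"travel": [-15,-38,0],"spin": 0},{"travel": [-15,-38,0],"spin": 0}]}}

```text
t: 1.35
tool_pos: [411.7, 154.3, 231.3]
ee_rot: [[-1.0, -0.0, 0.0], [-0.0, 1.0, 0.0], [-0.0, 0.0, -1.0]]
force: [1.7, 0.8, -0.3]
grip_width: 85.5
grasp_force: 0.0
```

{"method": "carry_out", "body": {"series": [{"travel": [-15,-38,0],"spin": 0},{"travel": [-15,-38,0],"spin": 0},{"travel": [-15,-38,0],"spin": 0},{"travel": [-15,-38,0],"spin": 0},{"travel": [0,0,0],"spin": 0}]}}

```text
t: 1.77
tool_pos: [473.7, -1.5, 231.4]
ee_rot: [[-1.0, 0.004, 0.002], [0.004, 1.0, -0.002], [-0.002, -0.002, -1.0]]
force: [-1.0, 0.3, -0.0]
grip_width: 85.6
grasp_force: 0.0
```

```bash
python3 - <<'E'
from h import *
s=bot.read_state(); snap('wrist','w0.png'); print(s['t'],s['tool_pos'],s['ee_rot'],s['q'])
np.savez('w0.npz',p=s['tool_pos'],R=s['ee_rot'])
E
```

```text
1.7667 [473.68405261  -1.46688456 231.37581066] [[-0.99998942  0.00432018  0.00157717]
 [ 0.00431671  0.99998826 -0.00220261]
 [-0.00158666 -0.00219578 -0.99999633]] [-0.00467522  0.11396121  1.94706418 -0.00249038  1.07898111 -1.5699788 ]
```

View pics/w0.png

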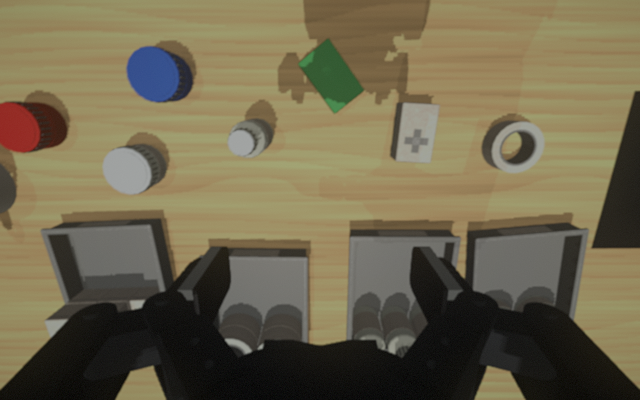

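Wrist view (down = +X, right = +Y): jar lid (132,169), bottle cap (242,141), carton (415,132), tape (514,147). Front tray rims: cartons (43–157,~228), tape (207–308,250), bottles (349–459,237), jars (467–587,~235). I'll cast these to the desk frame.

```bash
python3 - <<'E'
from h import *
d=np.load('w0.npz'); C=cam('wrist',{'tool_pos':d['p'],'ee_rot':d['R']})
im=cv2.cvtColor(cv2.imread('pics/w0.png'),cv2.COLOR_BGR2RGB); hsv=cv2.cvtColor(im,cv2.COLOR_RGB2HSV)
m=((hsv[...,1]<60)&(hsv[...,2]>125)).astype(np.uint8); m[205:]=0; m[:,:60]=0
n,l,st,ce=cv2.connectedComponentsWithStats(m)
for i in range(1,n):
    if st[i,4]<150: continue
    c=cv2.findContours((l==i).astype(np.uint8),0,1)[0]; c=max(c,key=cv2.contourArea)
    r=cv2.minAreaRect(c); z={0:40,1:84,2:32,3:25}[sum(r[0][0]>t for t in(200,350,460))]
    P=cast(C,c[:,0],z)[:,:2].astype(np.float32)
    print(np.round(r[0]),st[i,4],z,'circ',cv2.minEnclosingCircle(P),'rect',cv2.minAreaRect(P))
for n,a,b in(('carton',(43,230),(158,223)),('tape',(207,250),(308,250)),('bottle',(349,236),(459,237)),('jar',(467,239),(587,230))):
    P=cast(C,[a,b],30)[:,:2]; v=P[1]-P[0]; L=np.linalg.norm(v); nrm=np.array([v[1],-v[0]])/L
    print(n,P.round(),'L',L.round(),'yaw',np.arctan2(-v[0],v[1]).round(3),'bay',(P.mean(0)+52*nrm).round(1))
E
```

```text
[417. 133.] 1962 32 circ ((435.42950439453125, 105.07120513916016), 36.42488479614258) rect ((435.3061218261719, 104.64199829101562), (39.8776741027832, 63.815673828125), 86.4950180053711)
[518. 147.] 1138 25 circ ((452.3204040527344, 222.56459045410156), 29.563133239746094) rect ((451.80145263671875, 222.56529235839844), (58.406402587890625, 57.66737365722656), 89.73826599121094)
[246. 142.] 771 84 circ ((436.40423583984375, -71.31632232666016), 17.922386169433594) rect ((437.80889892578125, -71.48568725585938), (34.902061462402344, 29.294845581054688), 68.2416763305664)
[126. 171.] 1790 40 circ ((474.4949951171875, -217.2193603515625), 27.084033966064453) rect ((474.6939392089844, -217.45730590820312), (53.43275833129883, 52.29838562011719), 89.72752380371094)
carton [[ 549. -339.]
 [ 540. -198.]] L 142.0 yaw 0.06 bay [ 596.7 -265.1]
tape [[ 577. -142.]
 [ 577.  -17.]] L 125.0 yaw -0.004 bay [628.9 -80. ]
bottle [[558.  33.]
 [560. 167.]] L 134.0 yaw -0.014 bay [611.4  99.5]
jar [[563. 177.]
 [552. 321.]] L 144.0 yaw 0.079 bay [609.2 253.3]
```

{"method": "carry_out", "body": {"series": [{"travel": [11,-26,34],"spin": 0},{"travel": [11,-26,34],"spin": 0},{"travel": [11,-26,33],"spin": 0},{"travel": [0,0,0],"spin": 0},{"travel": [0,0,0],"spin": 0}]}}

```text
t: 2.23
tool_pos: [438.2, -69.5, 133.9]
ee_rot: [[-1.0, 0.002, -0.004], [0.002, 1.0, 0.001], [0.004, 0.001, -1.0]]
force: [0.5, -0.4, -0.3]
grip_width: 85.5
grasp_force: 0.0
```

```bash
python3 - <<'E'
from h import *
s=bot.read_state(); print(s['tool_pos'],s['q'])
snap('wrist','w1.png')
E
```

```text
[438.17148156 -69.46738046 133.94978697] [-1.60821459e-01  2.05838662e-01  2.09567048e+00  3.63092211e-04
  8.44558428e-01 -1.73011382e+00]
```

View pics/w1.png

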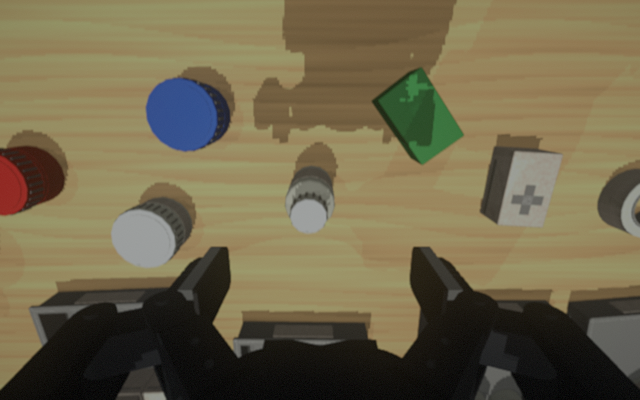

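Bottle cap at px (310,215), which puts the axis at about (438.5,-76). I align, descend and grip.

{"method": "carry_out", "body": {"series": [{"travel": [0,-6,0],"spin": 0},{"travel": [0,0,25],"spin": 0},{"travel": [0,0,25],"spin": 0},{"travel": [0,0,25],"spin": 0},{"travel": [0,0,0],"spin": 0}]}}

```text
t: 2.7
tool_pos: [439.3, -74.8, 58.5]
ee_rot: [[-1.0, -0.001, -0.003], [-0.001, 1.0, 0.001], [0.003, 0.001, -1.0]]
force: [-1.7, 0.1, -0.3]
grip_width: 85.5
grasp_force: 0.0
```

{"method": "carry_out", "body": {"series": [{"travel": [0,0,0],"spin": 0}]}}

```text
t: 2.78
tool_pos: [440.6, -75.2, 60.8]
ee_rot: [[-1.0, -0.001, -0.001], [-0.001, 1.0, 0.0], [0.001, 0.0, -1.0]]
force: [1.2, -0.3, -0.0]
grip_width: 85.5
grasp_force: 0.0
```

{"method": "carry_out", "body": {"series": [{"travel": [1,-1,19],"spin": 0},{"travel": [0,0,18],"spin": 0},{"travel": [0,0,0],"spin": 0},{"travel": [0,0,0],"spin": 0}]}}

```text
t: 3.12
tool_pos: [440.1, -76.7, 24.7]
ee_rot: [[-1.0, -0.0, 0.001], [-0.0, 1.0, -0.0], [-0.001, -0.0, -1.0]]
force: [0.3, -0.5, 0.9]
grip_width: 85.6
grasp_force: 0.0
```

{"method": "carry_out", "body": {"series": [{"travel": [0,0,0],"spin": 0},{"travel": [0,0,0],"spin": 0},{"travel": [0,0,0],"spin": 0},{"travel": [0,0,0],"spin": 0},{"travel": [0,0,0],"spin": 0}], "fingers": 0.3}}

```text
t: 3.53
tool_pos: [439.9, -76.8, 24.5]
ee_rot: [[-1.0, 0.0, 0.001], [0.0, 1.0, -0.0], [-0.001, -0.0, -1.0]]
force: [-1.2, 0.4, 12.5]
grip_width: 36.5
grasp_force: 58.5
```

{"method": "carry_out", "body": {"series": [{"travel": [0,0,0],"spin": 0},{"travel": [0,0,0],"spin": 0},{"travel": [0,0,0],"spin": 0},{"travel": [0,0,0],"spin": 0},{"travel": [0,0,0],"spin": 0}]}}

```text
t: 3.95
tool_pos: [439.9, -76.8, 24.5]
ee_rot: [[-1.0, 0.0, 0.001], [0.0, 1.0, -0.0], [-0.001, -0.0, -1.0]]
force: [-2.3, 0.3, 13.5]
grip_width: 36.6
grasp_force: 58.5
```

{"method": "carry_out", "body": {"series": [{"travel": [0,0,-15],"spin": 0},{"travel": [0,0,-30],"spin": 0},{"travel": [0,0,-35],"spin": 0},{"travel": [0,0,-30],"spin": 0},{"travel": [-10,10,0],"spin": 0}]}}

```text
t: 4.37
tool_pos: [451.0, -67.9, 138.6]
ee_rot: [[-1.0, 0.001, 0.006], [0.001, 1.0, -0.001], [-0.006, -0.001, -1.0]]
force: [1.3, -0.5, -1.5]
grip_width: 36.5
grasp_force: 60.4
```

{"method": "carry_out", "body": {"series": [{"travel": [-20,20,0],"spin": 0},{"travel": [-24,25,0],"spin": 0},{"travel": [-24,25,0],"spin": 0},{"travel": [-24,25,0],"spin": 0},{"travel": [-24,25,0],"spin": 0}]}}

```text
t: 4.78
tool_pos: [566.1, 54.5, 133.8]
ee_rot: [[-1.0, 0.0, 0.0], [0.0, 1.0, -0.0], [-0.0, -0.0, -1.0]]
force: [1.1, -0.0, -0.3]
grip_width: 36.2
grasp_force: 60.3
```

{"method": "carry_out", "body": {"series": [{"travel": [-22,24,0],"spin": 0},{"travel": [-14,16,0],"spin": 0},{"travel": [-6,6,0],"spin": 0},{"travel": [0,0,0],"spin": 0},{"travel": [0,0,0],"spin": 0}]}}

```text
t: 5.2
tool_pos: [606.4, 98.8, 133.1]
ee_rot: [[-1.0, -0.0, -0.001], [-0.0, 1.0, -0.001], [0.001, -0.001, -1.0]]
force: [-0.2, -0.6, -1.1]
grip_width: 36.1
grasp_force: 60.3
```

```bash
python3 - <<'E'
from h import *
s=bot.read_state(); print(s['t'],s['tool_pos'],s['grip_width'])
im=snap('wrist','w2.png'); np.savez('w2.npz',p=s['tool_pos'],R=s['ee_rot'])
E
```

```text
5.2 [606.43440654  98.77790706 133.13484468] 36.082728012373
```

View pics/w2.png

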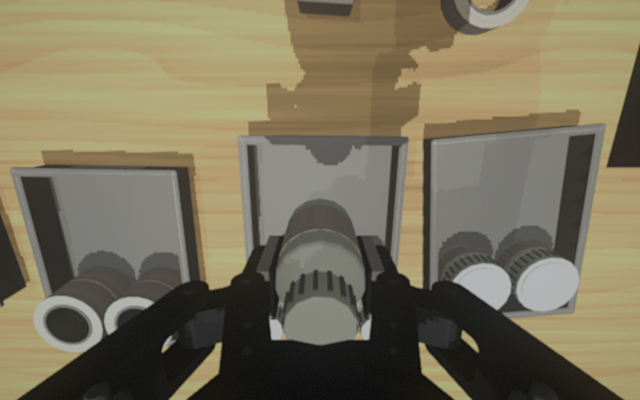

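Bottle is held upright, centred between the tray sides (rim corners (240,137) and (408,137), centre column about 322). I set it down; the same picture also refines the jar and tape bays.

{"method": "carry_out", "body": {"series": [{"travel": [0,0,25],"spin": 0},{"travel": [0,0,30],"spin": 0},{"travel": [0,0,25],"spin": 0},{"travel": [0,0,13],"spin": 0},{"travel": [0,0,4],"spin": 0}]}}

```text
t: 5.67
tool_pos: [604.9, 97.9, 34.4]
ee_rot: [[-1.0, 0.001, -0.004], [0.001, 1.0, -0.001], [0.004, -0.001, -1.0]]
force: [-0.6, -0.4, -0.8]
grip_width: 36.4
grasp_force: 60.3
```

{"method": "carry_out", "body": {"series": [{"travel": [0,0,2],"spin": 0},{"travel": [0,0,2],"spin": 0},{"travel": [0,0,0],"spin": 0},{"travel": [0,0,0],"spin": 0}]}}

```text
t: 6.0
tool_pos: [608.2, 99.3, 33.7]
ee_rot: [[-1.0, 0.0, 0.002], [0.0, 1.0, 0.0], [-0.002, 0.0, -1.0]]
force: [0.4, 0.1, -0.8]
grip_width: 36.5
grasp_force: 60.3
```

```bash
python3 - <<'E'
from h import *
d=np.load('w2.npz'); C=cam('wrist',{'tool_pos':d['p'],'ee_rot':d['R']})
for n,a,b in(('bottle',(240,137),(408,137)),('tape',(13,170),(188,168)),('jar',(425,138),(605,126))):
    P=cast(C,[a,b],30)[:,:2]; v=P[1]-P[0]; L=np.linalg.norm(v); nrm=np.array([v[1],-v[0]])/L
    print(n,P.round(),'L',L.round(),'yaw',np.arctan2(-v[0],v[1]).round(3),'bay',(P.mean(0)+52*nrm).round(1))
E
```

```text
bottle [[561.  35.]
 [561. 168.]] L 133.0 yaw -0.0 bay [612.6 101.9]
tape [[ 587. -152.]
 [ 585.   -9.]] L 143.0 yaw 0.011 bay [638.3 -79.9]
jar [[561. 182.]
 [552. 322.]] L 140.0 yaw 0.066 bay [608.6 255.4]
```

{"method": "carry_out", "body": {"series": [{"travel": [0,0,2],"spin": 0},{"travel": [0,0,1],"spin": 0},{"travel": [0,0,1],"spin": 0},{"travel": [0,0,0],"spin": 0},{"travel": [0,0,0],"spin": 0}]}}

```text
t: 6.42
tool_pos: [607.5, 99.2, 28.7]
ee_rot: [[-1.0, 0.0, 0.0], [0.0, 1.0, 0.0], [-0.0, 0.0, -1.0]]
force: [0.6, -0.2, -0.1]
grip_width: 36.1
grasp_force: 60.5
```

{"method": "carry_out", "body": {"series": [{"travel": [0,0,0.6],"spin": 0},{"travel": [0,0,0],"spin": 0},{"travel": [0,0,0],"spin": 0}]}}

```text
t: 6.67
tool_pos: [607.5, 99.3, 28.6]
ee_rot: [[-1.0, 0.0, 0.0], [0.0, 1.0, 0.0], [-0.0, 0.0, -1.0]]
force: [-1.9, -0.2, 6.8]
grip_width: 36.2
grasp_force: 61.3
```

Contact at the floor. I release and retreat.

{"method": "carry_out", "body": {"series": [{"travel": [0,0,0],"spin": 0},{"travel": [0,0,0],"spin": 0},{"travel": [0,0,0],"spin": 0},{"travel": [0,0,0],"spin": 0},{"travel": [0,0,0],"spin": 0}], "fingers": 0.7}}

```text
t: 7.08
tool_pos: [607.3, 99.2, 27.8]
ee_rot: [[-1.0, 0.0, -0.0], [0.0, 1.0, -0.0], [0.0, -0.0, -1.0]]
force: [-0.2, 0.1, -0.6]
grip_width: 59.8
grasp_force: 0.0
```

{"method": "carry_out", "body": {"series": [{"travel": [0,0,-20],"spin": 0},{"travel": [0,0,-35],"spin": 0},{"travel": [0,0,-35],"spin": 0},{"travel": [0,0,-35],"spin": 0},{"travel": [10,-28,0],"spin": 0}]}}

```text
t: 7.5
tool_pos: [603.0, 74.5, 160.1]
ee_rot: [[-1.0, -0.002, 0.012], [-0.002, 1.0, 0.003], [-0.012, 0.003, -1.0]]
force: [1.8, -0.4, 1.5]
grip_width: 60.0
grasp_force: 0.0
```

{"method": "carry_out", "body": {"series": [{"travel": [14,-36,0],"spin": 0},{"travel": [14,-36,0],"spin": 0},{"travel": [14,-36,0],"spin": 0},{"travel": [14,-36,0],"spin": 0},{"travel": [14,-36,0],"spin": 0}], "fingers": 1.0}}

```text
t: 7.92
tool_pos: [526.4, -110.2, 153.0]
ee_rot: [[-1.0, -0.0, 0.0], [-0.0, 1.0, -0.0], [-0.0, -0.0, -1.0]]
force: [0.3, -0.6, -0.5]
grip_width: 85.3
grasp_force: 0.0
```

{"method": "carry_out", "body": {"series": [{"travel": [14,-36,0],"spin": 0},{"travel": [14,-36,0],"spin": 0},{"travel": [14,-36,0],"spin": 0},{"travel": [0,0,0],"spin": 0},{"travel": [0,0,0],"spin": 0}]}}

```text
t: 8.33
tool_pos: [484.5, -218.5, 152.9]
ee_rot: [[-1.0, 0.004, 0.0], [0.004, 1.0, 0.0], [-0.0, 0.0, -1.0]]
force: [0.3, 0.4, -0.3]
grip_width: 85.5
grasp_force: 0.0
```

```bash
cat >> h.py <<'E'
def look(f,cx,z,wh=125):
    """white top face nearest px cx -> world circle/rect at height z"""
    s=bot.read_state(); C=cam('wrist',s); im=snap('wrist',f); hsv=cv2.cvtColor(im,cv2.COLOR_RGB2HSV)
    m=((hsv[...,1]<60)&(hsv[...,2]>wh)).astype(np.uint8)
    n,l,st,ce=cv2.connectedComponentsWithStats(m); print(s['t'],s['tool_pos'])
    for i in range(1,n):
        if st[i,4]<400: continue
        c=max(cv2.findContours((l==i).astype(np.uint8),0,1)[0],key=cv2.contourArea)
        P=cast(C,c[:,0],z)[:,:2].astype(np.float32)
        print(ce[i].round(),st[i,4],'circ',np.round(np.hstack(cv2.minEnclosingCircle(P)),1),'rect',cv2.minAreaRect(P))
E
python3 -c "
from h import *
look('w3.png',0,40)"
```

```text
8.3333 [ 484.4549525  -218.50389954  152.91475533]
[320. 178.] 2986 circ [ 474.9 -218.2   27.2] rect ((475.3013000488281, -218.37481689453125), (52.95524978637695, 52.88507843017578), 44.35671615600586)
[ 54. 242.] 1285 circ [ 531.2 -468.    62.3] rect ((529.0928955078125, -467.7357177734375), (79.34127044677734, 105.50625610351562), 73.07357788085938)
```

View pics/w3.png

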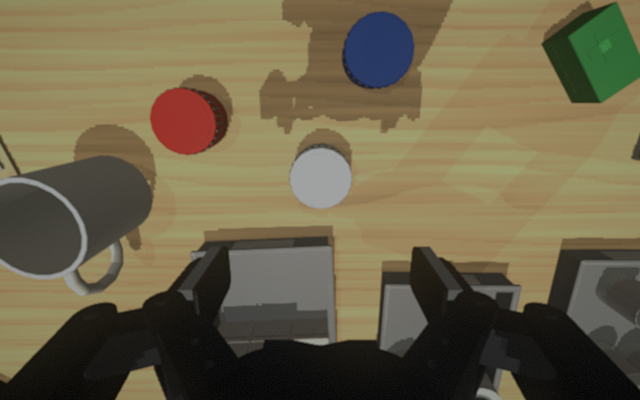

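White jar at px (320,178), i.e. (475,-218.3). Red (183,120) and blue (379,50) are the decoys, clear of the fingers.

{"method": "carry_out", "body": {"series": [{"travel": [5,0,25],"spin": 0},{"travel": [4,0,35],"spin": 0},{"travel": [0,0,35],"spin": 0},{"travel": [0,0,25],"spin": 0},{"travel": [0,0,10],"spin": 0}]}}

```text
t: 8.8
tool_pos: [474.8, -214.5, 19.8]
ee_rot: [[-1.0, -0.002, -0.004], [-0.002, 1.0, 0.002], [0.004, 0.002, -1.0]]
force: [-1.6, 0.3, 0.5]
grip_width: 84.9
grasp_force: 0.0
```

{"method": "carry_out", "body": {"series": [{"travel": [0,0,5],"spin": 0},{"travel": [0,0,0],"spin": 0},{"travel": [0,0,0],"spin": 0},{"travel": [0,0,0],"spin": 0}]}}

```text
t: 9.13
tool_pos: [477.6, -217.0, 19.4]
ee_rot: [[-1.0, -0.0, 0.002], [-0.0, 1.0, -0.001], [-0.002, -0.001, -1.0]]
force: [0.2, 0.1, -0.8]
grip_width: 85.3
grasp_force: 0.0
```

{"method": "carry_out", "body": {"series": [{"travel": [2,-1,8],"spin": 0},{"travel": [0,0,6],"spin": 0},{"travel": [0,0,0],"spin": 0},{"travel": [0,0,0],"spin": 0}]}}

```text
t: 9.47
tool_pos: [473.9, -217.7, 3.6]
ee_rot: [[-1.0, 0.0, -0.001], [0.0, 1.0, 0.0], [0.001, 0.0, -1.0]]
force: [-0.2, 0.6, -0.7]
grip_width: 85.5
grasp_force: 0.0
```

{"method": "carry_out", "body": {"series": [{"travel": [0,0,0],"spin": 0},{"travel": [0,0,0],"spin": 0},{"travel": [0,0,0],"spin": 0},{"travel": [0,0,0],"spin": 0},{"travel": [0,0,0],"spin": 0}], "fingers": 0.5}}

```text
t: 9.88
tool_pos: [474.4, -217.8, 4.4]
ee_rot: [[-1.0, 0.0, 0.0], [0.0, 1.0, -0.0], [-0.0, -0.0, -1.0]]
force: [-1.6, 0.1, 5.1]
grip_width: 52.7
grasp_force: 61.7
```

{"method": "carry_out", "body": {"series": [{"travel": [0,0,-15],"spin": 0},{"travel": [0,0,-35],"spin": 0},{"travel": [0,0,-40],"spin": 0},{"travel": [0,0,-35],"spin": 0},{"travel": [-5,18,-15],"spin": 0}]}}

```text
t: 10.3
tool_pos: [481.0, -202.2, 148.5]
ee_rot: [[-1.0, 0.002, 0.005], [0.001, 1.0, -0.003], [-0.005, -0.003, -1.0]]
force: [1.0, 0.2, -0.1]
grip_width: 52.6
grasp_force: 63.0
```

{"method": "carry_out", "body": {"series": [{"travel": [-8,28,0],"spin": 0},{"travel": [-10.5,37,0],"spin": 0},{"travel": [-10.5,37,0],"spin": 0},{"travel": [-10.5,37,0],"spin": 0},{"travel": [-10.5,37,0],"spin": 0}]}}

```text
t: 10.72
tool_pos: [529.4, -22.1, 144.2]
ee_rot: [[-1.0, 0.001, 0.0], [0.001, 1.0, -0.0], [-0.0, -0.0, -1.0]]
force: [0.6, 0.3, -0.5]
grip_width: 52.4
grasp_force: 63.0
```

{"method": "carry_out", "body": {"series": [{"travel": [-10.5,37,0],"spin": 0},{"travel": [-10.5,37,0],"spin": 0},{"travel": [-10.5,37,0],"spin": 0},{"travel": [-10.5,37,0],"spin": 0},{"travel": [-10.5,37,0],"spin": 0}]}}

```text
t: 11.13
tool_pos: [581.8, 163.2, 143.9]
ee_rot: [[-1.0, 0.0, -0.0], [0.0, 1.0, -0.0], [0.0, -0.0, -1.0]]
force: [0.4, -1.2, -0.5]
grip_width: 52.3
grasp_force: 63.0
```

{"method": "carry_out", "body": {"series": [{"travel": [-10.5,37,0],"spin": 0},{"travel": [-8,28,0],"spin": 0},{"travel": [-5,18,0],"spin": 0},{"travel": [-3.5,10,0],"spin": 0},{"travel": [0,0,0],"spin": 0}]}}

```text
t: 11.55
tool_pos: [609.1, 256.0, 143.7]
ee_rot: [[-1.0, -0.002, 0.0], [-0.002, 1.0, 0.0], [-0.0, 0.0, -1.0]]
force: [-0.2, 0.2, -1.1]
grip_width: 52.5
grasp_force: 63.0
```

{"method": "carry_out", "body": {"series": [{"travel": [0,0,10],"spin": 0},{"travel": [0,0,0],"spin": 0},{"travel": [0,0,0],"spin": 0}]}}

```text
t: 11.8
tool_pos: [607.9, 252.4, 132.8]
ee_rot: [[-1.0, 0.001, -0.002], [0.001, 1.0, -0.001], [0.002, -0.001, -1.0]]
force: [-0.3, -0.5, -0.4]
grip_width: 52.5
grasp_force: 63.0
```

{"method": "carry_out", "body": {"series": [{"travel": [0,1,20],"spin": -0.07},{"travel": [0,0,35],"spin": 0},{"travel": [0,0,35],"spin": 0},{"travel": [0,0,20],"spin": 0},{"travel": [0,0,8],"spin": 0}]}}

```text
t: 12.22
tool_pos: [606.5, 253.0, 12.5]
ee_rot: [[-0.998, -0.068, -0.005], [-0.068, 0.998, -0.002], [0.005, -0.002, -1.0]]
force: [-0.9, -0.6, -0.3]
grip_width: 52.2
grasp_force: 63.0
```

{"method": "carry_out", "body": {"series": [{"travel": [0,0,0],"spin": 0},{"travel": [0,0,0],"spin": 0},{"travel": [0,0,0],"spin": 0}]}}

```text
t: 12.47
tool_pos: [610.2, 255.4, 17.8]
ee_rot: [[-0.998, -0.069, 0.003], [-0.069, 0.998, 0.001], [-0.003, 0.001, -1.0]]
force: [0.8, -0.8, -0.1]
grip_width: 52.7
grasp_force: 63.0
```

{"method": "carry_out", "body": {"series": [{"travel": [0,0,3],"spin": 0},{"travel": [0,0,2],"spin": 0},{"travel": [0,0,0],"spin": 0},{"travel": [0,0,0],"spin": 0},{"travel": [0,0,0],"spin": 0}]}}

```text
t: 12.88
tool_pos: [609.0, 255.3, 11.2]
ee_rot: [[-0.998, -0.07, 0.0], [-0.07, 0.998, 0.0], [-0.0, 0.0, -1.0]]
force: [-0.1, 0.5, 0.1]
grip_width: 52.5
grasp_force: 63.0
```

{"method": "carry_out", "body": {"series": [{"travel": [0,0,1.5],"spin": 0},{"travel": [0,0,1],"spin": 0},{"travel": [0,0,0],"spin": 0},{"travel": [0,0,0],"spin": 0},{"travel": [0,0,0],"spin": 0}]}}

```text
t: 13.3
tool_pos: [608.9, 255.2, 8.5]
ee_rot: [[-0.998, -0.07, 0.0], [-0.07, 0.998, 0.0], [-0.0, 0.0, -1.0]]
force: [-0.2, -0.6, 1.1]
grip_width: 52.5
grasp_force: 63.3
```

{"method": "carry_out", "body": {"series": [{"travel": [0,0,0.4],"spin": 0},{"travel": [0,0,0],"spin": 0}]}}

```text
t: 13.47
tool_pos: [608.9, 255.3, 8.5]
ee_rot: [[-0.998, -0.07, 0.0], [-0.07, 0.998, 0.0], [-0.0, 0.0, -1.0]]
force: [-1.4, -1.0, 5.4]
grip_width: 52.8
grasp_force: 63.5
```

{"method": "carry_out", "body": {"series": [{"travel": [0,0,0],"spin": 0},{"travel": [0,0,0],"spin": 0},{"travel": [0,0,0],"spin": 0},{"travel": [0,0,0],"spin": 0}], "fingers": 0.78}}

```text
t: 13.8
tool_pos: [608.8, 255.2, 7.8]
ee_rot: [[-0.998, -0.07, -0.0], [-0.07, 0.998, -0.0], [0.0, -0.0, -1.0]]
force: [0.0, -0.1, -0.3]
grip_width: 66.7
grasp_force: 0.0
```

{"method": "carry_out", "body": {"series": [{"travel": [0,0,-20],"spin": 0},{"travel": [0,0,-35],"spin": 0},{"travel": [0,0,-40],"spin": 0},{"travel": [0,0,-35],"spin": 0},{"travel": [0,0,-15],"spin": 0.07}]}}

```text
t: 14.22
tool_pos: [611.0, 256.1, 158.2]
ee_rot: [[-1.0, -0.001, 0.006], [-0.001, 1.0, 0.002], [-0.006, 0.002, -1.0]]
force: [0.8, 0.1, 0.2]
grip_width: 66.8
grasp_force: 0.0
```

{"method": "carry_out", "body": {"series": [{"travel": [25,-6,0],"spin": 0},{"travel": [40,-9,0],"spin": 0},{"travel": [40,-9,0],"spin": 0},{"travel": [30,-6,0],"spin": 0},{"travel": [15,-3,0],"spin": 0}], "fingers": 1.0}}

```text
t: 14.63
tool_pos: [454.6, 220.8, 152.5]
ee_rot: [[-1.0, 0.0, -0.003], [0.0, 1.0, -0.001], [0.003, -0.001, -1.0]]
force: [0.5, -0.1, -0.1]
grip_width: 85.4
grasp_force: 0.0
```

{"method": "carry_out", "body": {"series": [{"travel": [0,0,0],"spin": 0},{"travel": [0,0,0],"spin": 0},{"travel": [0,0,0],"spin": 0}]}}

```text
t: 14.88
tool_pos: [460.3, 222.8, 153.5]
ee_rot: [[-1.0, 0.0, 0.002], [0.0, 1.0, 0.001], [-0.002, 0.001, -1.0]]
force: [0.2, -0.4, -0.1]
grip_width: 85.7
grasp_force: 0.0
```

```bash
python3 -c "
from h import *
look('w4.png',0,25)"
```

```text
14.8833 [460.2909602  222.75454002 153.46489689]
[183. 157.] 3375 circ [436.6 101.3  37.9] rect ((436.62548828125, 101.24590301513672), (41.180728912353516, 65.8173599243164), 86.53628540039062)
[319. 174.] 1931 circ [452.2 221.9  29.5] rect ((452.3606872558594, 221.99424743652344), (58.19118118286133, 57.57488250732422), 89.94129180908203)
[330. 299.] 2012 circ [593.9 248.6  67. ] rect ((593.1952514648438, 250.51815795898438), (64.7381591796875, 123.19522857666016), 5.225234508514404)
[251. 302.] 1196 circ [593.5 150.   33.3] rect ((593.6795654296875, 148.23764038085938), (37.58891296386719, 58.64204025268555), 89.7667236328125)
[352. 328.] 1314 circ [625.7 257.2  29. ] rect ((616.2212524414062, 256.57562255859375), (38.86028289794922, 57.162353515625), 4.290302753448486)
```

View pics/w4.png

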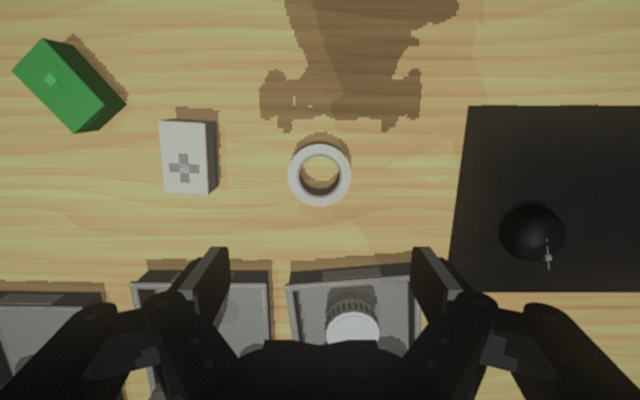

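Tape ring at px (319,174), i.e. (452.3,222). The jar stands upright in its bay at (352,328).

{"method": "carry_out", "body": {"series": [{"travel": [4,0,25],"spin": 0},{"travel": [3,0,35],"spin": 0},{"travel": [0,0,35],"spin": 0},{"travel": [0,0,25],"spin": 0},{"travel": [0,0,13],"spin": 0}]}}

```text
t: 15.35
tool_pos: [451.4, 221.7, 16.7]
ee_rot: [[-1.0, 0.001, -0.003], [0.001, 1.0, -0.001], [0.003, -0.001, -1.0]]
force: [-0.2, -1.0, -0.2]
grip_width: 85.6
grasp_force: 0.0
```

{"method": "carry_out", "body": {"series": [{"travel": [0,0,6],"spin": 0},{"travel": [0,0,4],"spin": 0},{"travel": [0,0,0],"spin": 0},{"travel": [0,0,0],"spin": 0},{"travel": [0,0,0],"spin": 0}]}}

```text
t: 15.77
tool_pos: [452.8, 222.6, 11.0]
ee_rot: [[-1.0, 0.0, 0.002], [0.0, 1.0, 0.001], [-0.002, 0.001, -1.0]]
force: [0.3, 0.2, -0.5]
grip_width: 85.3
grasp_force: 0.0
```

{"method": "carry_out", "body": {"series": [{"travel": [0,0,5],"spin": 0},{"travel": [0,0,3],"spin": 0},{"travel": [0,0,0],"spin": 0},{"travel": [0,0,0],"spin": 0}]}}

```text
t: 16.1
tool_pos: [451.8, 222.2, 2.0]
ee_rot: [[-1.0, 0.0, -0.0], [0.0, 1.0, -0.0], [0.0, -0.0, -1.0]]
force: [-0.3, 0.5, 0.6]
grip_width: 85.7
grasp_force: 0.0
```

{"method": "carry_out", "body": {"series": [{"travel": [0,0,0],"spin": 0},{"travel": [0,0,0],"spin": 0},{"travel": [0,0,0],"spin": 0},{"travel": [0,0,0],"spin": 0},{"travel": [0,0,0],"spin": 0}], "fingers": 0.5}}

```text
t: 16.52
tool_pos: [451.9, 222.3, 2.7]
ee_rot: [[-1.0, 0.0, 0.0], [0.0, 1.0, 0.0], [-0.0, 0.0, -1.0]]
force: [-3.0, -0.3, 11.1]
grip_width: 56.9
grasp_force: 61.8
```

{"method": "carry_out", "body": {"series": [{"travel": [0,0,-15],"spin": 0},{"travel": [0,0,-35],"spin": 0},{"travel": [0,0,-40],"spin": 0},{"travel": [0,0,-35],"spin": 0},{"travel": [-10,-18,-20],"spin": 0}]}}

```text
t: 16.93
tool_pos: [462.3, 206.3, 150.8]
ee_rot: [[-1.0, -0.001, 0.003], [-0.001, 1.0, 0.002], [-0.003, 0.002, -1.0]]
force: [0.6, 0.8, -0.0]
grip_width: 56.4
grasp_force: 64.3
```

{"method": "carry_out", "body": {"series": [{"travel": [-16,-30,0],"spin": 0},{"travel": [-19,-35,0],"spin": 0},{"travel": [-19,-35,0],"spin": 0},{"travel": [-19,-35,0],"spin": 0},{"travel": [-19,-35,0],"spin": 0}]}}

```text
t: 17.35
tool_pos: [554.3, 32.4, 147.3]
ee_rot: [[-1.0, -0.0, 0.0], [-0.0, 1.0, 0.0], [-0.0, 0.0, -1.0]]
force: [-0.5, -0.0, -0.9]
grip_width: 56.7
grasp_force: 64.3
```

{"method": "carry_out", "body": {"series": [{"travel": [-19,-35,0],"spin": 0},{"travel": [-19,-35,0],"spin": 0},{"travel": [-14,-26,0],"spin": 0},{"travel": [-9,-18,0],"spin": 0},{"travel": [0,0,0],"spin": 0}]}}

```text
t: 17.77
tool_pos: [616.5, -83.5, 147.0]
ee_rot: [[-1.0, 0.003, 0.001], [0.003, 1.0, -0.001], [-0.002, -0.001, -1.0]]
force: [-0.5, 0.6, 0.1]
grip_width: 56.5
grasp_force: 64.3
```

{"method": "carry_out", "body": {"series": [{"travel": [0,0,0],"spin": 0},{"travel": [0,0,0],"spin": 0}]}}

```text
t: 17.93
tool_pos: [614.1, -79.3, 146.7]
ee_rot: [[-1.0, 0.0, -0.001], [0.0, 1.0, 0.0], [0.001, 0.0, -1.0]]
force: [0.0, 0.6, -0.1]
grip_width: 57.0
grasp_force: 64.3
```

```bash
python3 - <<'E'
from h import *
s=bot.read_state(); print(s['t'],s['tool_pos'],s['grip_width'])
im=snap('wrist','w5.png'); np.savez('w5.npz',p=s['tool_pos'],R=s['ee_rot'])
E
```

```text
17.9333 [614.12169147 -79.33486677 146.70570112] 57.03650293502971
```

View pics/w5.png

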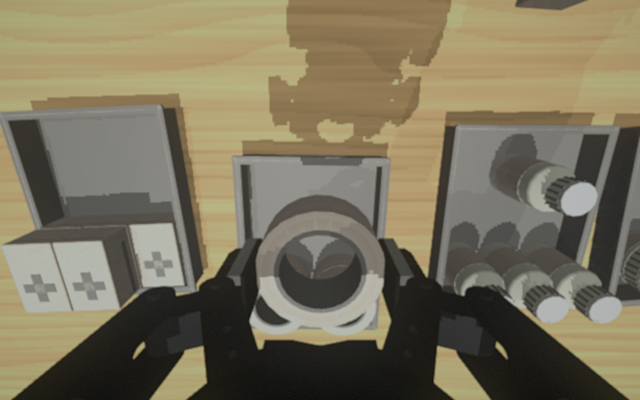

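Tape is held level. Tape-tray rim corners (234,157)/(389,157) give the bay at about (638,-85). Carton-tray rim (2,117)/(162,108) gives that bay at about (602,-270), yaw 0.055. The bottle stands upright in its bay at (560,190).

{"method": "carry_out", "body": {"series": [{"travel": [-11,-3,10],"spin": 0},{"travel": [-11,-3,30],"spin": 0},{"travel": [0,0,38],"spin": 0},{"travel": [0,0,30],"spin": 0},{"travel": [0,0,16],"spin": 0}]}}

```text
t: 18.4
tool_pos: [634.2, -84.1, 19.5]
ee_rot: [[-1.0, -0.001, -0.005], [-0.001, 1.0, 0.001], [0.005, 0.001, -1.0]]
force: [-1.1, -0.4, -1.1]
grip_width: 56.4
grasp_force: 64.3
```

{"method": "carry_out", "body": {"series": [{"travel": [0,0,6],"spin": 0},{"travel": [0,0,0],"spin": 0},{"travel": [0,0,0],"spin": 0},{"travel": [0,0,0],"spin": 0},{"travel": [0,0,0],"spin": 0}]}}

```text
t: 18.82
tool_pos: [638.0, -85.8, 18.8]
ee_rot: [[-1.0, -0.0, 0.003], [-0.0, 1.0, -0.0], [-0.003, -0.0, -1.0]]
force: [-1.0, -0.1, -1.2]
grip_width: 56.3
grasp_force: 64.3
```

{"method": "carry_out", "body": {"series": [{"travel": [0,0,4],"spin": 0},{"travel": [0,0,3],"spin": 0},{"travel": [0,0,0],"spin": 0},{"travel": [0,0,0],"spin": 0},{"travel": [0,0,0],"spin": 0}]}}

```text
t: 19.23
tool_pos: [636.7, -85.9, 10.0]
ee_rot: [[-1.0, 0.0, -0.0], [0.0, 1.0, -0.0], [0.0, -0.0, -1.0]]
force: [0.8, 0.1, -0.9]
grip_width: 56.6
grasp_force: 64.3
```

{"method": "carry_out", "body": {"series": [{"travel": [0,0,1],"spin": 0},{"travel": [0,0,0],"spin": 0},{"travel": [0,0,0],"spin": 0}]}}

```text
t: 19.48
tool_pos: [636.7, -85.8, 8.9]
ee_rot: [[-1.0, 0.0, -0.0], [0.0, 1.0, 0.0], [0.0, 0.0, -1.0]]
force: [0.7, 0.3, -0.8]
grip_width: 56.4
grasp_force: 64.3
```

{"method": "carry_out", "body": {"series": [{"travel": [0,0,1.2],"spin": 0},{"travel": [0,0,0.8],"spin": 0},{"travel": [0,0,0],"spin": 0},{"travel": [0,0,0],"spin": 0}]}}

```text
t: 19.82
tool_pos: [636.7, -85.8, 6.9]
ee_rot: [[-1.0, 0.0, -0.0], [0.0, 1.0, 0.0], [0.0, 0.0, -1.0]]
force: [-0.6, -0.7, -0.6]
grip_width: 56.6
grasp_force: 64.3
```

{"method": "carry_out", "body": {"series": [{"travel": [0,0,0.6],"spin": 0},{"travel": [0,0,0],"spin": 0},{"travel": [0,0,0],"spin": 0}]}}

```text
t: 20.07
tool_pos: [636.8, -85.8, 6.8]
ee_rot: [[-1.0, 0.0, 0.0], [0.0, 1.0, -0.0], [-0.0, -0.0, -1.0]]
force: [-2.6, 0.2, 5.5]
grip_width: 56.8
grasp_force: 64.9
```

{"method": "carry_out", "body": {"series": [{"travel": [0,0,0],"spin": 0},{"travel": [0,0,0],"spin": 0},{"travel": [0,0,0],"spin": 0},{"travel": [0,0,0],"spin": 0}], "fingers": 0.82}}

```text
t: 20.4
tool_pos: [636.7, -85.8, 6.2]
ee_rot: [[-1.0, 0.0, -0.0], [0.0, 1.0, 0.0], [0.0, 0.0, -1.0]]
force: [-0.5, 0.1, 0.8]
grip_width: 70.1
grasp_force: 0.0
```

{"method": "carry_out", "body": {"series": [{"travel": [0,0,-20],"spin": 0},{"travel": [0,0,-35],"spin": 0},{"travel": [0,0,-40],"spin": 0},{"travel": [0,0,-35],"spin": 0},{"travel": [14,13,-15],"spin": 0}]}}

```text
t: 20.82
tool_pos: [627.1, -74.5, 156.7]
ee_rot: [[-1.0, 0.001, 0.009], [0.001, 1.0, -0.002], [-0.009, -0.002, -1.0]]
force: [0.7, -0.1, 0.9]
grip_width: 69.8
grasp_force: 0.0
```

{"method": "carry_out", "body": {"series": [{"travel": [25,24,0],"spin": 0},{"travel": [28,26,0],"spin": 0},{"travel": [28,26,0],"spin": 0},{"travel": [28,26,0],"spin": 0},{"travel": [28,26,0],"spin": 0}]}}

```text
t: 21.23
tool_pos: [484.3, 56.1, 151.4]
ee_rot: [[-1.0, 0.001, 0.0], [0.001, 1.0, 0.0], [-0.0, 0.0, -1.0]]
force: [0.6, 0.8, 0.1]
grip_width: 70.1
grasp_force: 0.0
```

{"method": "carry_out", "body": {"series": [{"travel": [26,25,0],"spin": 0},{"travel": [17,16,0],"spin": 0},{"travel": [8,8,0],"spin": 0},{"travel": [0,0,0],"spin": 0.061},{"travel": [0,0,0],"spin": 0}]}}

```text
t: 21.65
tool_pos: [435.0, 104.6, 151.7]
ee_rot: [[-0.998, 0.062, 0.001], [0.062, 0.998, 0.0], [-0.001, 0.0, -1.0]]
force: [0.2, 0.2, -0.5]
grip_width: 70.1
grasp_force: 0.0
```

{"method": "carry_out", "body": {"series": [{"travel": [0,0,0],"spin": 0},{"travel": [0,0,0],"spin": 0}]}}

```text
t: 21.82
tool_pos: [435.6, 103.9, 151.5]
ee_rot: [[-0.998, 0.06, 0.0], [0.06, 0.998, -0.0], [-0.0, 0.0, -1.0]]
force: [-0.4, -0.5, -0.5]
grip_width: 69.8
grasp_force: 0.0
```

```bash
python3 -c "
from h import *
look('w6.png',0,32)"
```

```text
21.8167 [435.58016396 103.91829006 151.46508032]
[320. 185.] 2830 circ [435.2 103.6  36.6] rect ((435.10345458984375, 104.07493591308594), (39.78413391113281, 63.21192932128906), 86.50916290283203)
[170. 379.] 446 circ [633.7 -82.6  28.3] rect ((640.47412109375, -73.69509887695312), (33.3415641784668, 56.458282470703125), 52.536251068115234)
```

View pics/w6.png

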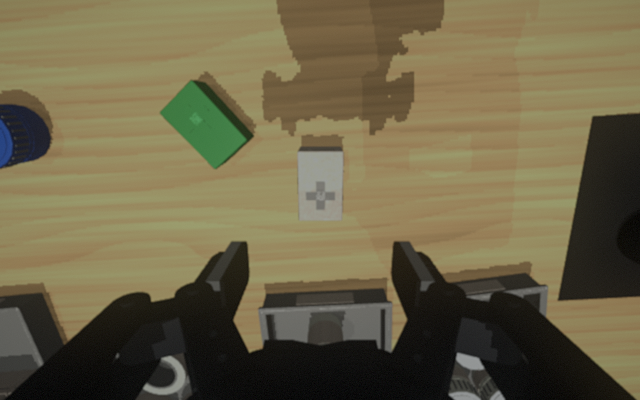

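Carton is centred at px (320,185), aligned with the tool. The green look-alike's nearest corner (253,135) clears the fingers; I narrow the opening a little for margin.

{"method": "carry_out", "body": {"series": [{"travel": [0,0,25],"spin": 0},{"travel": [0,0,35],"spin": 0},{"travel": [0,0,38],"spin": 0},{"travel": [0,0,25],"spin": 0},{"travel": [0,0,12],"spin": 0}], "fingers": 0.7}}

```text
t: 22.28
tool_pos: [433.3, 103.3, 13.3]
ee_rot: [[-0.998, 0.061, -0.004], [0.061, 0.998, -0.001], [0.004, -0.001, -1.0]]
force: [-0.5, -0.1, 0.5]
grip_width: 59.8
grasp_force: 0.0
```

{"method": "carry_out", "body": {"series": [{"travel": [0,0,4],"spin": 0},{"travel": [0,0,0],"spin": 0},{"travel": [0,0,0],"spin": 0},{"travel": [0,0,0],"spin": 0},{"travel": [0,0,0],"spin": 0}]}}

```text
t: 22.7
tool_pos: [435.8, 104.4, 13.5]
ee_rot: [[-0.998, 0.061, 0.002], [0.061, 0.998, 0.0], [-0.002, 0.001, -1.0]]
force: [-0.9, -0.1, 0.5]
grip_width: 59.6
grasp_force: 0.0
```

{"method": "carry_out", "body": {"series": [{"travel": [0,0,4],"spin": 0},{"travel": [0,0,3],"spin": 0},{"travel": [0,0,0],"spin": 0},{"travel": [0,0,0],"spin": 0}]}}

```text
t: 23.03
tool_pos: [434.7, 104.2, 5.3]
ee_rot: [[-0.998, 0.061, -0.0], [0.061, 0.998, -0.0], [0.0, -0.0, -1.0]]
force: [0.3, 0.0, -0.7]
grip_width: 59.7
grasp_force: 0.0
```

{"method": "carry_out", "body": {"series": [{"travel": [0,0,0],"spin": 0},{"travel": [0,0,0],"spin": 0},{"travel": [0,0,0],"spin": 0},{"travel": [0,0,0],"spin": 0},{"travel": [0,0,0],"spin": 0}], "fingers": 0.35}}

```text
t: 23.45
tool_pos: [434.9, 104.3, 5.7]
ee_rot: [[-0.998, 0.061, 0.0], [0.061, 0.998, 0.0], [-0.0, 0.0, -1.0]]
force: [-1.3, 0.9, 6.0]
grip_width: 39.0
grasp_force: 60.7
```

{"method": "carry_out", "body": {"series": [{"travel": [0,0,-15],"spin": 0},{"travel": [0,0,-35],"spin": 0},{"travel": [0,0,-40],"spin": -0.061},{"travel": [0,0,-35],"spin": 0},{"travel": [-8,-18,-20],"spin": 0}]}}

```text
t: 23.87
tool_pos: [443.2, 87.7, 153.8]
ee_rot: [[-1.0, -0.001, 0.003], [-0.001, 1.0, 0.001], [-0.003, 0.001, -1.0]]
force: [1.3, -0.3, -1.2]
grip_width: 39.1
grasp_force: 60.6
```

{"method": "carry_out", "body": {"series": [{"travel": [-14,-32,0],"spin": 0},{"travel": [-16,-37,0],"spin": 0},{"travel": [-16,-37,0],"spin": 0},{"travel": [-16,-37,0],"spin": 0},{"travel": [-16,-37,0],"spin": 0}]}}

```text
t: 24.28
tool_pos: [521.1, -95.7, 150.5]
ee_rot: [[-1.0, 0.0, 0.0], [0.0, 1.0, 0.0], [-0.0, 0.0, -1.0]]
force: [0.9, 1.3, -0.1]
grip_width: 39.1
grasp_force: 60.6
```

{"method": "carry_out", "body": {"series": [{"travel": [-16,-37,0],"spin": 0},{"travel": [-16,-37,0],"spin": 0},{"travel": [-16,-37,0],"spin": 0},{"travel": [-14,-32,0],"spin": 0},{"travel": [-10,-21,0],"spin": 0}]}}

```text
t: 24.7
tool_pos: [593.5, -261.2, 150.1]
ee_rot: [[-1.0, 0.002, 0.0], [0.002, 1.0, -0.001], [-0.0, -0.001, -1.0]]
force: [-0.4, -0.1, -0.4]
grip_width: 39.2
grasp_force: 60.6
```

{"method": "carry_out", "body": {"series": [{"travel": [-7,-12,0],"spin": 0},{"travel": [0,0,0],"spin": -0.055},{"travel": [0,0,0],"spin": 0},{"travel": [0,0,0],"spin": 0},{"travel": [0,0,0],"spin": 0}]}}

```text
t: 25.12
tool_pos: [599.4, -269.2, 150.2]
ee_rot: [[-0.999, -0.054, -0.001], [-0.054, 0.999, 0.0], [0.001, 0.0, -1.0]]
force: [-0.6, -0.5, -1.3]
grip_width: 39.0
grasp_force: 60.6
```

```bash
python3 - <<'E'
from h import *
s=bot.read_state(); print(s['t'],s['tool_pos'],s['grip_width'])
im=snap('wrist','w7.png')
E
```

```text
25.1167 [ 599.35092737 -269.23323812  150.15512907] 38.984751914035606
```

View pics/w7.png

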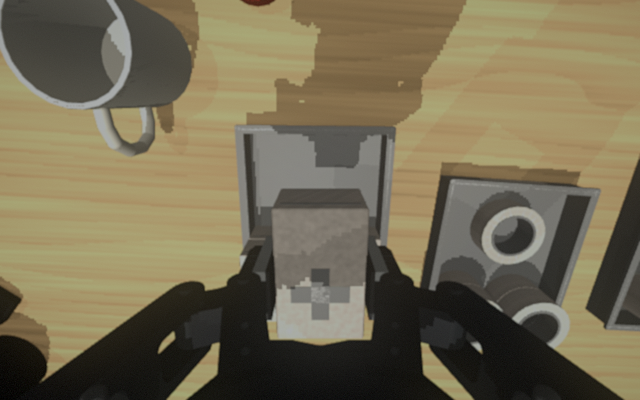

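Carton is aligned with its tray (rim corners (237,127)/(395,127)). The tape lies flat in its bay at (513,235). I lower the carton.

{"method": "carry_out", "body": {"series": [{"travel": [0,-2,20],"spin": 0},{"travel": [0,0,35],"spin": 0},{"travel": [0,0,35],"spin": 0},{"travel": [0,0,25],"spin": 0},{"travel": [0,0,13],"spin": 0}]}}

```text
t: 25.58
tool_pos: [597.8, -270.3, 19.2]
ee_rot: [[-0.998, -0.055, -0.004], [-0.055, 0.999, 0.002], [0.004, 0.002, -1.0]]
force: [-1.3, 0.7, -0.3]
grip_width: 39.4
grasp_force: 60.6
```

{"method": "carry_out", "body": {"series": [{"travel": [0,0,4],"spin": 0},{"travel": [0,0,0],"spin": 0},{"travel": [0,0,0],"spin": 0},{"travel": [0,0,0],"spin": 0},{"travel": [0,0,0],"spin": 0}]}}

```text
t: 26.0
tool_pos: [601.0, -272.3, 20.2]
ee_rot: [[-0.998, -0.055, 0.002], [-0.055, 0.998, -0.001], [-0.002, -0.001, -1.0]]
force: [0.5, 0.8, -0.6]
grip_width: 39.0
grasp_force: 60.6
```

{"method": "carry_out", "body": {"series": [{"travel": [0,0,3],"spin": 0},{"travel": [0,0,0],"spin": 0},{"travel": [0,0,0],"spin": 0},{"travel": [0,0,0],"spin": 0}]}}

```text
t: 26.33
tool_pos: [599.9, -271.8, 15.5]
ee_rot: [[-0.998, -0.055, 0.0], [-0.055, 0.998, -0.0], [-0.0, -0.0, -1.0]]
force: [-0.3, -0.4, -0.3]
grip_width: 39.2
grasp_force: 60.6
```

{"method": "carry_out", "body": {"series": [{"travel": [0,0,2.5],"spin": 0},{"travel": [0,0,1.5],"spin": 0},{"travel": [0,0,1],"spin": 0},{"travel": [0,0,0],"spin": 0},{"travel": [0,0,0],"spin": 0}]}}

```text
t: 26.75
tool_pos: [599.8, -271.7, 10.2]
ee_rot: [[-0.998, -0.055, -0.0], [-0.055, 0.998, 0.0], [0.0, 0.0, -1.0]]
force: [-1.6, 0.4, -0.2]
grip_width: 38.9
grasp_force: 60.6
```

{"method": "carry_out", "body": {"series": [{"travel": [0,0,0.6],"spin": 0},{"travel": [0,0,0.4],"spin": 0},{"travel": [0,0,0],"spin": 0},{"travel": [0,0,0],"spin": 0}]}}

```text
t: 27.08
tool_pos: [599.9, -271.8, 9.7]
ee_rot: [[-0.999, -0.055, 0.0], [-0.055, 0.999, -0.0], [-0.0, -0.0, -1.0]]
force: [-1.0, 0.7, 3.5]
grip_width: 39.0
grasp_force: 61.0
```

Contact. I release, retreat, and check from the top.

{"method": "carry_out", "body": {"series": [{"travel": [0,0,0],"spin": 0},{"travel": [0,0,0],"spin": 0},{"travel": [0,0,0],"spin": 0},{"travel": [0,0,0],"spin": 0}], "fingers": 0.66}}

```text
t: 27.42
tool_pos: [599.9, -271.8, 9.3]
ee_rot: [[-0.999, -0.055, -0.0], [-0.055, 0.999, 0.0], [0.0, 0.0, -1.0]]
force: [0.2, -0.3, 0.3]
grip_width: 56.5
grasp_force: 0.0
```

{"method": "carry_out", "body": {"series": [{"travel": [0,0,-20],"spin": 0},{"travel": [0,0,-35],"spin": 0},{"travel": [0,0,-40],"spin": 0},{"travel": [0,0,-40],"spin": 0},{"travel": [0,0,-40],"spin": 0}]}}

```text
t: 27.83
tool_pos: [599.5, -271.6, 186.0]
ee_rot: [[-0.998, -0.055, -0.001], [-0.055, 0.998, 0.0], [0.001, 0.0, -1.0]]
force: [0.5, -0.5, 0.5]
grip_width: 56.3
grasp_force: 0.0
```

{"method": "carry_out", "body": {"series": [{"travel": [30,0,-10],"spin": 0},{"travel": [40,0,0],"spin": 0},{"travel": [40,0,0],"spin": 0},{"travel": [40,0,0],"spin": 0},{"travel": [40,0,0],"spin": 0}]}}

```text
t: 28.25
tool_pos: [408.4, -281.9, 194.4]
ee_rot: [[-0.998, -0.055, 0.0], [-0.055, 0.998, -0.0], [-0.0, -0.0, -1.0]]
force: [-0.7, -0.1, 0.1]
grip_width: 56.2
grasp_force: 0.0
```

{"method": "carry_out", "body": {"series": [{"travel": [15,0,0],"spin": 0},{"travel": [0,0,0],"spin": 0},{"travel": [0,0,0],"spin": 0},{"travel": [0,0,0],"spin": 0},{"travel": [0,0,0],"spin": 0}]}}

```text
t: 28.67
tool_pos: [396.8, -283.3, 194.6]
ee_rot: [[-0.998, -0.055, 0.001], [-0.055, 0.998, -0.0], [-0.001, -0.0, -1.0]]
force: [0.6, 0.7, -0.1]
grip_width: 56.5
grasp_force: 0.0
```

```bash
python3 - <<'E'
from h import *
im=snap('top','top1.png'); c=cv2.cvtColor(im[95:280,190:520],cv2.COLOR_RGB2BGR)
cv2.imwrite('pics/top1c.png',cv2.resize(c,None,fx=2.4,fy=2.4,interpolation=cv2.INTER_CUBIC))
print(bot.read_state()['t'])
E
```

```text
28.7167
```

View pics/top1c.png

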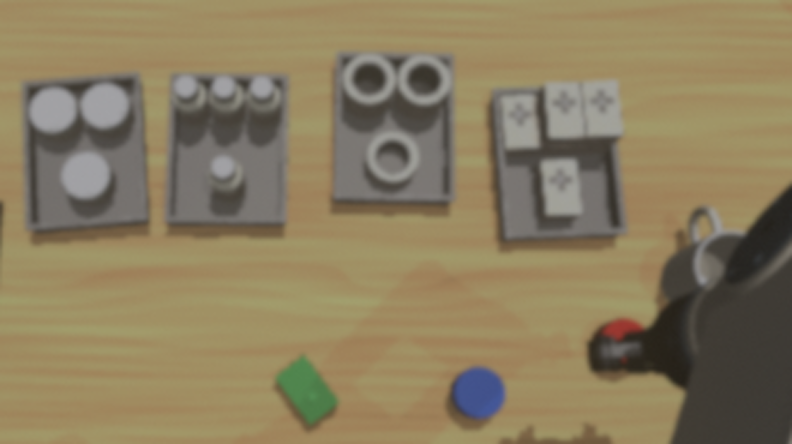

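All four lie upright in their own bays: jar (86,176), bottle (224,172), tape (392,157), carton (561,187). The decoys and the mug have not moved, and the robot touches nothing.

```bash
python3 -c "
from station import ticket
print(ticket.finish_job())"
```

```text
the job is handed in; nothing more can be done
None
```

The bottle, jar, tape and carton are each set down and released in their own trays, the mug, mouse and look-alikes were left alone, and the job was handed in at about 29 s of the 122 s allowed; the hand-in returned no verdict.

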